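# Tip a folded cover upright against an angle fence

### The arm

A 6-joint arm with a two-finger parallel gripper is mounted at the origin on a cart in front of the work surface, level with it; the furniture and walls round the work are solid. World frame = base frame: x ahead of the robot, y to its left, z up, the work surface at z = 0. Lengths are in m, angles in rad, forces in N, time in s.
With the tool pointing down it reaches from about 0.25 to 0.85 m from the base axis. Payload 12.5 kg.
Tool frame: the origin (TCP) lies on the centre line of the jaws, within the pads' length; the fingertips stand nose_length ahead of it and the grasp point (between the pads) lies 2 mm behind it (nose_length is the distance from the TCP to the fingertips, in m); x points along the fingers, y is the direction in which the jaws open and shut, and the axes are right-handed (so a half turn about x gives the same grasp; the last joint's range is limited). The gripper opens to 93 mm and grips with 3 to 60 N. Pads are 15 mm wide; open, the fingers measure 128 mm over their backs; the gripper's body (75 mm by 188 mm) begins 65 mm behind the grasp point.
Start: joints at [-1.264, 0.351, 1.652, -0, 1.139, -0.085], TCP at [0.21, -0.508, 0.236] pointing down, gripper open.
Joint ranges: [-2.75, 2.75], [-0.79, 2.1], [0.01, 2.65], [-1.57, 4.71], [0.07, 3.14], [-2.87, 2.87]. Speed limits (rad/s): [2.22, 2.22, 2.79, 3.14, 3.14, 3.14].

### API

Orientations are given as a rotation vector (axis times angle).
In Python, from cell import state, capture, get_calibration, job_done, outline_of, nose_length gives the robot as it stands. The module is installed in compiled form; this text tells all that it offers.
- The arm moves only by the shell command python3 -m jog 'ROWS'. ROWS is text: rows parted by semicolons, each of 5 numbers parted by spaces: the opening, from 0 (shut) to 1 (fully open), then the shift along the tool's x, y, z in m, then the turn about the tool's x in rad. In form: jaw dx dy dz turn; .... A call has 1 to 5 rows; each row shifts and turns the commanded pose from where the row before left it, along the tool's axes as they then stand; what a row does not reach is not made up. A row lasts 1/8 s, in which the tool goes at most 62.5 mm and 10.7 degrees, less where a joint would pass 70% of its speed; a pose out of reach is approached as far as the arm can. A call with a gripper value outside its range is refused whole. The fingers move at their own pace and stop on an object; the grip force is fixed at half the most. Time passes only in rows, so rows that do not move let the fingers close. It gives the time, the measured TCP pose, the force and the opening at its end, in the units of the state.
- state(): the state, without advancing time (a new reading comes with each control period).
- capture(name): name is "scene" or "top" or "wrist"; returns the picture (400x640x3 uint8, red, green, blue); there is no depth.
- get_calibration(name): a dict with "camera_matrix" (3x3 intrinsics, pixels), "position" and "orientation" of the camera in the world; the wrist camera has in their place "hand_eye" (4x4, takes a point from camera to tool coordinates, whose origin is the TCP and whose axes are the tool frame's). Camera axes: x right, y down, z forward; pixel columns grow to the right and rows downward; lengths in m; the calibration is good to about 2 mm. A picture is of the moment at which its call begins: read the wrist's pose just before it. get_calibration takes no time and is no camera call.
- job_done(): hands the job in, once; it reports no verdict.
Trained networks look in the newest picture that a camera, given by its name, has taken for a name from the list of things; names that differ only in an ending like _2 or _b are one class to them, and where a whole thing is asked for, a point or a joint stands for the part that bears it (a point fixed in the world has none). Each returns a list of dicts, best first, with "conf" (0 to 1); they miss things now and then, are a little off and sometimes report something else, mostly with a low value. They report only what shows in the picture. A call takes as long as a camera call.
- outline_of(thing, camera): "mask" (400x640 bool, what is visible of it) and "at" ([column, row] in pixels, amid what is visible of it).
The state is a dict: "t": time; "joint_pos": joint angles; "qd": joint speeds; "effort": joint torques, N m; "tool_pos": TCP position; "ee_rot": TCP orientation; "force": force on the tool from outside, world axes, zero at the start; "ft_torque": the same for the moment, N m; "opening": opening from 0.0 (shut) to 1.0 (fully open).
Only numpy, scipy, OpenCV 4.12 (cv2) and the standard library are available. Lean on these libraries where they do the work, as an engineer would, in place of code of your own. Each camera call takes 0.05 s, during which the arm holds its last target.

### The job

Slide the folded sheet-metal cover flat along the bench, on its tabs, until its low edge butts squarely against the foot of the angle fence; then tip it up on that edge, without lifting it off the bench, until it leans flat against the fence's face with its tabbed edge uppermost. Leave it standing there by itself, centred well enough that it does not stick out past the end of the fence; do not push the fence out of its set angle, and leave the other things where they are.

Things in the scene. Friction and masses are not known exactly. Their poses are not given: they have to be found in the camera images.
- cover: Loose grey sheet-metal cover with vent slots, 120 x 130 x 4 mm, 0.25 to 0.5 kg. Origin: centre of the sheet's underside; x along the 120 mm length to the foot edge (x = +60 mm), y along the 130 mm width, z normal, out of the upper face (into the fence once it stands). It starts sloping 14 degrees: foot edge on the bench its middle 15 to 40 mm short of the fence, up to 0.2 rad out of square, other edge up on two tabs.
- foot_l (a point): Left end of the cover's foot edge (cover frame x = +60, y = +65 mm, on the underside). With this edge against the fence, a level push of about 5 to 9 N on the raised edge starts the cover tipping; with grip between finger and edge less is enough.
- foot_r (a point): Right end of the cover's foot edge (cover frame x = +60, y = -65 mm, on the underside).
- lip (a point): Middle of the cover's tabbed edge (cover frame x = -60, y = 0, on the underside). Starts 30 mm above the bench, nearest the robot; 115 mm up when the cover stands. At this edge two tabs, 3 mm thick, each from 40 to 65 mm out in y, are folded down 30 mm below the underside; between them the space under the edge is open, 80 mm wide. When it stands they point to the robot.
- angle_fence: Base of an adjustable angle fence, fixed to the bench, dark steel, 196 mm wide, with a black knob on each side. Origin: on the bench at the middle of its foot line. x points away from the robot into the fence, y along the fence, z up. The front of its 5 mm high toe is the plane x = 0, from y = -90 to +90 mm; all the rest of the fence lies behind that plane (70 mm deep).
- fence_face: Bare aluminium face of the fence, 176 mm wide, 130 mm high, 6 mm thick, hinged along its foot. Origin: on the hinge line, at the middle, 5 mm above the bench, in its front surface. z runs up the face, x is the normal into the fence (away from the robot). It leans back from upright by 6 to 17 degrees, held by friction: more than about 25 N on its top edge shifts it.
- fence_top (a point): Middle of the top front edge of the fence's face, 130 mm up the face from the hinge line.
- stopper: Bystander: red-brown rubber stopper, 27 mm wide, 24 mm high, near the left end of the fence. Origin under its centre.
- clip: Bystander: yellow plastic clip, 20 x 64 x 19 mm, to the right of the cover. Origin under its centre.
- flask: Bystander: small conical flask, 64 mm wide, 105 mm high. Origin under its centre.
- timer: Bystander: white bench timer, 58 x 62 x 17 mm. Origin under its centre.
- stir_bar_box: Bystander: clear flat box, 42 x 62 x 22 mm. Origin under its centre.
- beaker: Bystander: small glass beaker, 52 mm wide, 65 mm high. Origin under its centre.

How it is judged:
On the way:
1. The cover, still lying on its tabs, has its whole foot edge butted against the foot of the fence (both ends within 5 mm) (x of each of foot_l, foot_r in the frame of angle_fence above -0.005 m and angle between cover's own z axis and vertical below 0.33 rad), for 0.2 s.
At the end, for the whole second after the job is handed in: The cover stands on its foot edge on the bench (both ends under 8 mm high and within 14 mm of the fence's foot line), tabbed edge at the top, flat against the fence's face within 4 degrees, its middle within 33 mm of the fence's middle, released and at rest (angle between the z axis of cover and the x axis of fence_face, either way round below 0.07 rad and x of each of foot_l, foot_r in the frame of angle_fence above -0.014 m and height (world z) of each of foot_l, foot_r below 0.008 m and height (world z) of lip above 0.1 m and y of cover in the frame of angle_fence between -0.033 and 0.033 m and linear speed of cover below 0.01 m/s and angular speed of cover below 0.05 rad/s); the robot touches nothing.
It fails at once if the cover is lifted off the bench (both ends of its foot edge more than 15 mm up) (height (world z) of each of foot_l, foot_r above 0.015 m).
It fails at once if the fence's face is pushed out of its set angle (its top edge moves more than 6 mm) (distance of fence_top from where it was at the start of the episode above 0.006 m).
It fails at once if a bystander is moved more than 25 mm (distance of any of stopper, clip, flask, timer, stir_bar_box, beaker from where it was at the start of the episode above 0.025 m).
It also fails if it takes over 54 s, if anything falls off the work surface, if the arm or the gripper's body presses on something with over 40 N, if the wrist force passes 120 N, or if a joint passes its speed limit or range.

## Working session

There is one attempt and no reset: what is moved stays moved. The work goes in short steps, Python scripts to look and compute and a shell command to move; the robot and the scene stay as the last step left them, time stands still between calls to the robot, and variables do not carry over. Pictures are saved under pics/ and viewed, and the job is handed in when it is done.

```bash
ls; mkdir -p pics; python3 - <<'E'
from cell import *
import cv2, numpy as np
print(state()); print(nose_length)
for n in ["scene","top","wrist"]:
    im=capture(n); cv2.imwrite(f"pics/a_{n}.png",im[:,:,::-1]); print(n,get_calibration(n))
E
```

```text
pics
{'t': 0.0, 'joint_pos': array([-1.26359086e+00,  3.51216451e-01,  1.65243153e+00, -7.32663500e-06,
        1.13912308e+00, -8.46113375e-02]), 'qd': array([ 2.27190387e-03, -2.94396085e-05,  3.07963174e-04,  6.60810111e-04,
       -1.02617239e-03, -1.41191161e-03]), 'effort': array([-2.50369805e-03, -4.97340095e+01, -2.85260171e+01,  6.98177051e-02,
        2.57242407e-02, -6.95484596e-05]), 'tool_pos': array([ 0.20994212, -0.50799217,  0.23510943]), 'ee_rot': array([ 2.00683011,  0.39949156, -2.00711144]), 'force': array([-0.00525481, -0.19679748,  0.77217739]), 'ft_torque': array([ 0.03765387, -0.02919887, -0.04561505]), 'opening': 1.0036654980396507}
0.017
scene {'camera_matrix': array([[492.40025297,   0.        , 327.80759385],
       [  0.        , 492.40025297, 203.94548541],
       [  0.        ,   0.        ,   1.        ]]), 'position': array([-0.69110415, -0.76419099,  0.87121618]), 'orientation': array([-1.83366377,  1.13519701, -0.64854411])}
top {'camera_matrix': array([[501.47206935,   0.        , 311.83688547],
       [  0.        , 501.47206935, 202.00323277],
       [  0.        ,   0.        ,   1.        ]]), 'position': array([ 0.34705994, -0.12224641,  1.77885137]), 'orientation': array([-2.15740978,  2.18254111, -0.10445278])}
wrist {'camera_matrix': array([[335.63920971,   0.        , 321.5973593 ],
       [  0.        , 335.63920971, 196.10913054],
       [  0.        ,   0.        ,   1.        ]]), 'hand_eye': array([[-4.46230734e-04, -2.73634129e-01,  9.61833751e-01,
        -1.49849451e-01],
       [ 9.99999471e-01, -1.01370113e-03,  1.75547251e-04,
        -1.25959159e-03],
       [ 9.26976245e-04,  9.61833320e-01,  2.73634437e-01,
        -7.60643384e-02],
       [ 0.00000000e+00,  0.00000000e+00,  0.00000000e+00,
         1.00000000e+00]])}
```

View pics/a_scene.png

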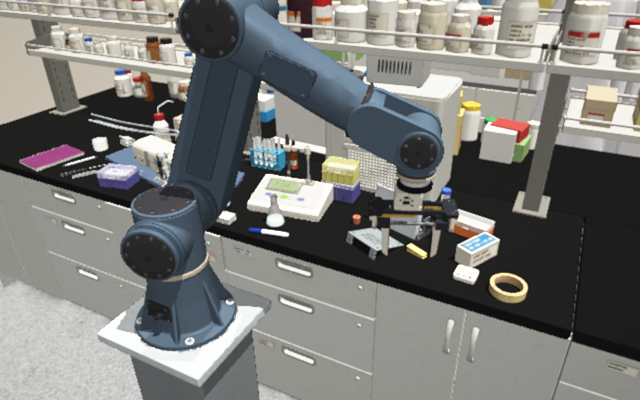

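View pics/a_top.png

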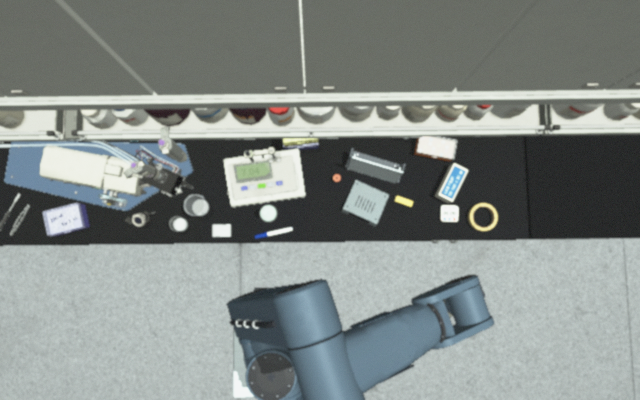

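View pics/a_wrist.png

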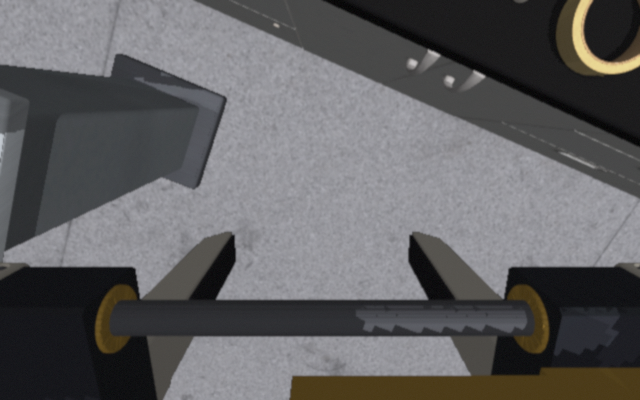

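```bash
cat > h.py <<'E'
from cell import *
import cv2, numpy as np
from scipy.spatial.transform import Rotation as R
def campose(n,st=None):
    c=get_calibration(n);K=c["camera_matrix"]
    if n=="wrist":
        st=st or state(); T=np.eye(4);T[:3,:3]=R.from_rotvec(st["ee_rot"]).as_matrix();T[:3,3]=st["tool_pos"]
        M=T@c["hand_eye"];return K,M[:3,:3],M[:3,3]
    return K,R.from_rotvec(c["orientation"]).as_matrix(),np.array(c["position"])
def ray(cp,uv):
    K,Rm,p=cp; d=Rm@np.linalg.inv(K)@np.array([uv[0],uv[1],1.]);return p,d
def onz(cp,uv,z=0.):
    p,d=ray(cp,uv);return p+d*(z-p[2])/d[2]
def proj(cp,X):
    K,Rm,p=cp;q=(np.atleast_2d(X)-p)@Rm; q=q@K.T;return q[:,:2]/q[:,2:]
def tri(cps,uvs):
    A=np.zeros((3,3));b=np.zeros(3)
    for cp,uv in zip(cps,uvs):
        p,d=ray(cp,uv);d=d/np.linalg.norm(d);P=np.eye(3)-np.outer(d,d);A+=P;b+=P@p
    return np.linalg.solve(A,b)
E
python3 - <<'E'
from h import *
st=state();print(R.from_rotvec(st["ee_rot"]).as_matrix().round(3))
cp=campose("top");capture("top")
for t in ["cover","angle_fence","fence_face","stopper","clip","flask","timer","stir_bar_box","beaker"]:
    for o in outline_of(t,"top")[:2]:
        m=o["mask"].astype(np.uint8);c,_=cv2.findContours(m,0,2)
        c=max(c,key=cv2.contourArea) if len(c) else None
        if c is None: continue
        r=cv2.boxPoints(cv2.minAreaRect(c))
        print(t,round(o["conf"],2),np.round(o["at"],1),onz(cp,o["at"],0.01).round(3),[onz(cp,q,0.01)[:2].round(3).tolist() for q in r])
E
```

```text
[[-0.     0.382 -0.924]
 [ 0.001 -0.924 -0.382]
 [-1.    -0.001 -0.   ]]
cover 0.95 [366.  204.7] [ 0.51  -0.311  0.01 ] [[0.486, -0.22], [0.6, -0.274], [0.543, -0.395], [0.429, -0.341]]
angle_fence 0.74 [372.6 167.9] [ 0.641 -0.338  0.01 ] [[0.643, -0.231], [0.711, -0.253], [0.645, -0.454], [0.578, -0.431]]
fence_face 0.83 [372.7 170.4] [ 0.632 -0.338  0.01 ] [[0.638, -0.248], [0.685, -0.262], [0.63, -0.441], [0.582, -0.426]]
stopper 0.47 [335.5 176.9] [ 0.61  -0.205  0.01 ] [[0.607, -0.192], [0.621, -0.207], [0.606, -0.221], [0.592, -0.206]]
clip 0.67 [402.6 203.9] [ 0.511 -0.441  0.01 ] [[0.521, -0.41], [0.542, -0.419], [0.519, -0.474], [0.498, -0.465]]
flask 0.51 [263.8 211.8] [0.489 0.051 0.01 ] [[0.513, 0.068], [0.512, 0.008], [0.456, 0.008], [0.456, 0.068]]
timer 0.83 [448.7 213.5] [ 0.475 -0.603  0.01 ] [[0.502, -0.573], [0.501, -0.633], [0.448, -0.631], [0.449, -0.571]]
stir_bar_box 0.8 [221.1 229.7] [0.427 0.202 0.01 ] [[0.444, 0.237], [0.443, 0.17], [0.401, 0.17], [0.402, 0.237]]
beaker 0.66 [174.8 224.5] [0.447 0.365 0.01 ] [[0.474, 0.386], [0.473, 0.322], [0.424, 0.322], [0.425, 0.385]]
```

```bash
python3 -m jog '1 -0.006 -0.0276 -0.0526 0;1 -0.006 -0.0276 -0.0526 0;1 -0.006 -0.0276 -0.0526 0;1 -0.006 -0.0276 -0.0526 0;1 -0.006 -0.0276 -0.0526 0'; python3 -m jog '1 0 0 0 -0.18;1 0 0 0 -0.18;1 0 0 0 -0.18;1 0 0 0 -0.18;1 0 0 0 -0.18';python3 -m jog '1 0 0 0 -0.18;1 0 0 0 -0.18;1 0 0 0 -0.18;1 0 0 0 -0.18;1 0 0 0 -0.18'
```

```text
t: 1.27
tool_pos: [0.4014, -0.2787, 0.2661]
ee_rot: [2.007, 0.398, -2.006]
force: [-0.1, -0.9, 0.8]
opening: 1.001
t: 1.9
tool_pos: [0.4004, -0.2803, 0.2657]
ee_rot: [1.407, 1.067, -1.407]
force: [0.1, -0.7, -0.1]
opening: 1.001
t: 2.52
tool_pos: [0.4004, -0.2804, 0.2657]
ee_rot: [0.736, 1.442, -0.736]
force: [0.1, -0.3, -0.9]
opening: 0.995
```

```bash
python3 -m jog '1 0 0 0 -0.18;1 0 0 0 -0.18;1 0 0 0 -0.18;1 0 0 0 -0.09;1 0 0 0 0'; python3 - <<'E'
from h import *
st=state();print(R.from_rotvec(st["ee_rot"]).as_matrix().round(3),st["tool_pos"],st["joint_pos"].round(2))
im=capture("wrist");cv2.imwrite("pics/b_wrist.png",im[:,:,::-1]); np.save("b.npy",im)
cp=campose("wrist",st)
for t in ["cover","angle_fence","fence_face","stopper","clip","foot_l","foot_r","lip","fence_top"]:
    for o in outline_of(t,"wrist")[:1]:
        m=o["mask"].astype(np.uint8);c,_=cv2.findContours(m,0,2)
        c=max(c,key=cv2.contourArea) if len(c) else None
        if c is None: print(t,o["at"]);continue
        r=cv2.approxPolyDP(c,6,True)[:,0]
        print(t,round(o["conf"],2),np.round(o["at"],1),r.tolist())
E
```

```text
t: 3.15
tool_pos: [0.4004, -0.2803, 0.2657]
ee_rot: [0.251, 1.556, -0.252]
force: [-0.2, 0.3, 0.1]
opening: 0.999
[[ 0.     0.315  0.949]
 [-0.     0.949 -0.315]
 [-1.    -0.     0.   ]] [ 0.40042311 -0.28031338  0.26566098] [-0.71  0.21  1.77 -0.    1.17 -1.96]
cover 0.7 [325.6 251.9] [[286, 203], [277, 288], [369, 297], [384, 216], [367, 212], [366, 225], [305, 219], [302, 205]]
angle_fence 0.92 [322.8 358.1] [[254, 369], [258, 399], [288, 399], [295, 374], [410, 375], [415, 365], [402, 337], [265, 339]]
fence_face 0.71 [327.  356.5] [[258, 399], [288, 399], [294, 375], [412, 372], [400, 337], [270, 337]]
stopper 0.63 [415.6 290.8] [[412, 281], [413, 298], [425, 299]]
clip 0.9 [244.2 287.6] [[220, 291], [257, 296], [258, 278], [229, 277]]
foot_l 0.96 [328.8 253.3] [[286, 203], [278, 287], [368, 297], [384, 215], [367, 211], [365, 225], [305, 219], [302, 206]]
foot_r 0.96 [328.8 253.3] [[286, 203], [278, 287], [368, 297], [384, 215], [367, 211], [365, 225], [305, 219], [302, 206]]
lip 0.88 [329.2 254.7] [[286, 204], [278, 287], [368, 296], [383, 216], [366, 213], [366, 225], [306, 219], [302, 206]]
fence_top 0.64 [324.1 359.2] [[257, 399], [288, 399], [293, 375], [411, 375], [402, 338], [270, 336]]
```

View pics/b_wrist.png

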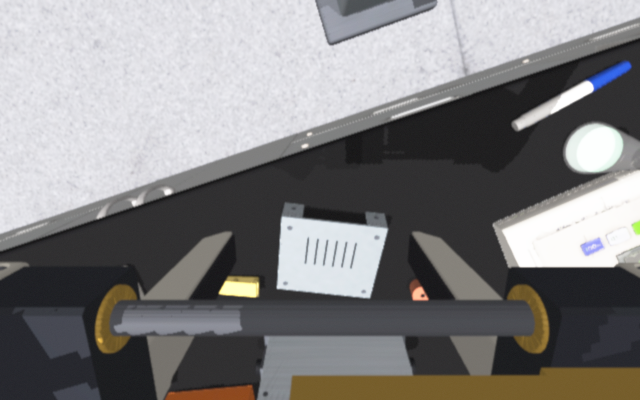

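```bash
python3 -m jog '1 0 0 0.05 0;1 0 0 0.05 0;1 0 0 0 0;1 0 0 0 0'; cat > look.py <<'E'
import sys
from h import *
tag=sys.argv[1]
st=state();print(st["t"],st["tool_pos"].round(4),R.from_rotvec(st["ee_rot"]).as_matrix()[:2,2].round(3),st["force"].round(1))
im=capture("wrist");cv2.imwrite(f"pics/{tag}.png",im[:,:,::-1])
cp=campose("wrist",st)
for t in sys.argv[2:]:
    for o in outline_of(t,"wrist")[:1]:
        m=o["mask"].astype(np.uint8);c,_=cv2.findContours(m,0,2)
        c=max(c,key=cv2.contourArea)
        print(t,round(o["conf"],2),np.round(o["at"],1),cv2.approxPolyDP(c,3,True)[:,0].tolist())
E
python3 look.py c_wrist cover angle_fence fence_face stopper clip
```

```text
t: 4.15
tool_pos: [0.4948, -0.3115, 0.2653]
ee_rot: [0.251, 1.557, -0.251]
force: [0.2, 0.9, 0.4]
opening: 0.999
4.15 [ 0.4948 -0.3115  0.2653] [ 0.949 -0.314] [0.2 0.9 0.4]
cover 0.89 [325.4 181.1] [[282, 126], [278, 134], [274, 220], [371, 231], [390, 157], [388, 138], [368, 135], [369, 142], [303, 136], [302, 126]]
angle_fence 0.6 [335.  274.2] [[419, 296], [410, 284], [406, 255], [400, 252], [278, 252], [262, 256], [261, 285], [253, 298]]
fence_face 0.71 [336.4 275.2] [[417, 295], [400, 254], [348, 253], [270, 254], [257, 297], [416, 299]]
stopper 0.73 [425.4 225.8] [[420, 212], [415, 218], [418, 229], [433, 233], [439, 225], [437, 218]]
clip 0.58 [232.1 216.7] [[204, 211], [207, 224], [251, 227], [254, 222], [253, 209], [220, 207]]
```

View pics/c_wrist.png

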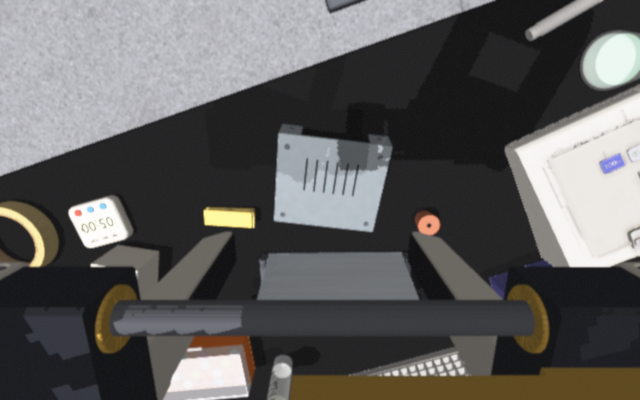

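```bash
python3 -c "
import cv2
im=cv2.imread('pics/c_wrist.png')[110:310,240:440];cv2.imwrite('pics/c_zoom.png',cv2.resize(im,(600,600),interpolation=2))
im=cv2.imread('pics/b_wrist.png')[190:390,240:440];cv2.imwrite('pics/b_zoom.png',cv2.resize(im,(600,600),interpolation=2))"
```

```text
(no output)
```

View pics/c_zoom.png

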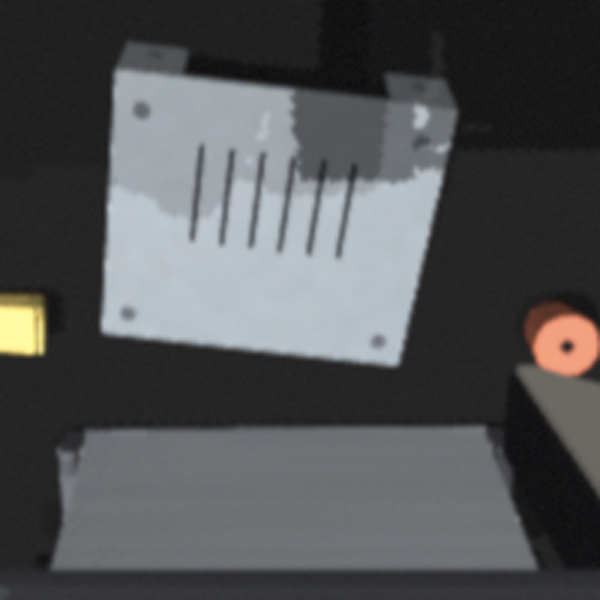

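View pics/b_zoom.png

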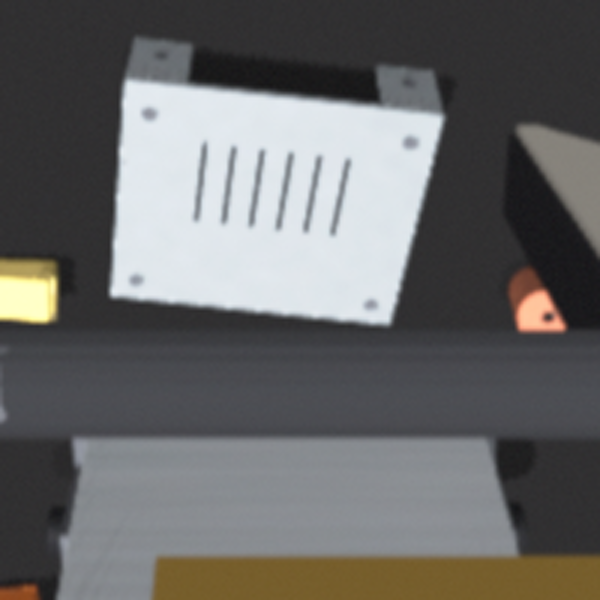

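```bash
python3 - <<'E'
from h import *
s1=dict(ee_rot=np.array([0.251,1.5565,-0.2515]),tool_pos=np.array([0.40042,-0.28031,0.26566]))
s2=dict(ee_rot=np.array([0.251,1.557,-0.251]),tool_pos=np.array([0.4948,-0.3115,0.2653]))
b,c=campose("wrist",s1),campose("wrist",s2)
P={}
for n,u,v in [("lip_r",(282,216.7),(279.3,133.3)),("lip_l",(387.3,228),(392,146)),("foot_r",(277,288.7),(274,220.7)),("foot_l",(370.3,298.3),(373.3,232))]:
    P[n]=tri([b,c],[u,v]);print(n,P[n].round(4))
fr=onz(c,(268.3,253.3),.005);fl=onz(c,(402.7,252.3),.005);print("face",fr.round(4),fl.round(4),np.linalg.norm(fl-fr))
d=(fl-fr)/np.linalg.norm(fl-fr);m=(fl+fr)/2;n=np.array([d[1],-d[0],0])
print("fence yaw",np.degrees(np.arctan2(n[1],n[0])),"mid",m)
for k in P: q=P[k]-m;print(k,"in fence",(q@n).round(4),(q@d).round(4))
e=(P["foot_l"]-P["foot_r"]);print("cover yaw",np.degrees(np.arctan2(-e[0],e[1])));print(np.linalg.norm(e),np.linalg.norm(P["lip_l"]-P["lip_r"]),np.linalg.norm(P["lip_r"]-P["foot_r"]))
for n2,uv,z in [("stop",(425.4,225.8),.02),("clipR",(254,218),.01)]:
    q=onz(c,uv,z)-m;print(n2,(q@n).round(3),(q@d).round(3))
E
```

```text
lip_r [ 0.4404 -0.343   0.0329]
lip_l [ 0.4939 -0.2266  0.0342]
foot_r [ 0.5441 -0.392   0.0067]
foot_l [ 0.6006 -0.2746  0.0041]
face [ 0.5855 -0.4158  0.005 ] [ 0.6405 -0.2453  0.005 ] 0.1792365407569424
fence yaw -17.886507831614463 mid [ 0.61297787 -0.33056258  0.005     ]
lip_r in fence -0.1604 -0.0649
lip_l in fence -0.1453 0.0624
foot_r in fence -0.0467 -0.0796
foot_l in fence -0.029 0.0495
cover yaw -25.705389967237075
0.13033472783703187 0.12812606648040914 0.11761047892476616
stop -0.043 0.112
clipR -0.052 -0.104
```

```bash
python3 -m jog '1 0 0.009 -0.0385 -0.007;1 0 0.009 -0.0385 0;1 0.06 0 0 0;1 0.06 0 0 0;1 0.06 0 0 0'; python3 -m jog '1 0.05 0 0 0;1 0 0 0 0;1 0 0 0 0'; python3 look.py d_wrist cover
```

```text
t: 5.08
tool_pos: [0.4277, -0.2708, 0.0846]
ee_rot: [0.245, 1.555, -0.246]
force: [0.7, -0.6, -0.3]
opening: 0.999
t: 5.45
tool_pos: [0.4285, -0.2714, 0.0375]
ee_rot: [0.245, 1.555, -0.246]
force: [0.1, -0.7, -0.0]
opening: 0.999
5.45 [ 0.4285 -0.2714  0.0375] [ 0.951 -0.308] [ 0.1 -0.7 -0. ]
cover 0.63 [285.4 357.7] [[205, 399], [288, 399], [292, 375], [420, 375], [436, 342], [433, 337], [201, 337]]
```

View pics/d_wrist.png

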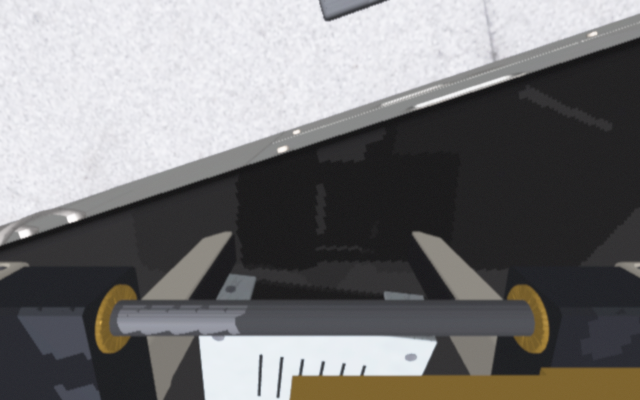

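```bash
python3 -m jog '1 0.0115 0 0 0;1 0 0 0.01 0;1 0 0 0.01 0;1 0 0 0.01 0;1 0 0 0.008 0'; python3 -m jog '1 0 0 0.006 0;1 0 0 0.006 0;1 0 0 0.005 0;1 0 0 0 0';  python3 look.py e_wrist cover; python3 -c "
from h import *
for n in ['scene','top']: cv2.imwrite(f'pics/e_{n}.png',cv2.resize(capture(n)[120:320,260:460,::-1],(600,600),interpolation=2))"
```

```text
t: 6.18
tool_pos: [0.4643, -0.2825, 0.0241]
ee_rot: [0.246, 1.558, -0.245]
force: [-4.0, 0.7, 1.7]
opening: 1.0
t: 6.68
tool_pos: [0.4807, -0.2878, 0.0242]
ee_rot: [0.245, 1.556, -0.246]
force: [-0.6, 0.3, -0.1]
opening: 1.002
6.675 [ 0.4807 -0.2878  0.0242] [ 0.952 -0.308] [-0.6  0.3 -0.1]
cover 0.88 [296.8 356.6] [[196, 339], [213, 399], [288, 399], [294, 374], [433, 375], [443, 342], [442, 337]]
```

View pics/e_scene.png

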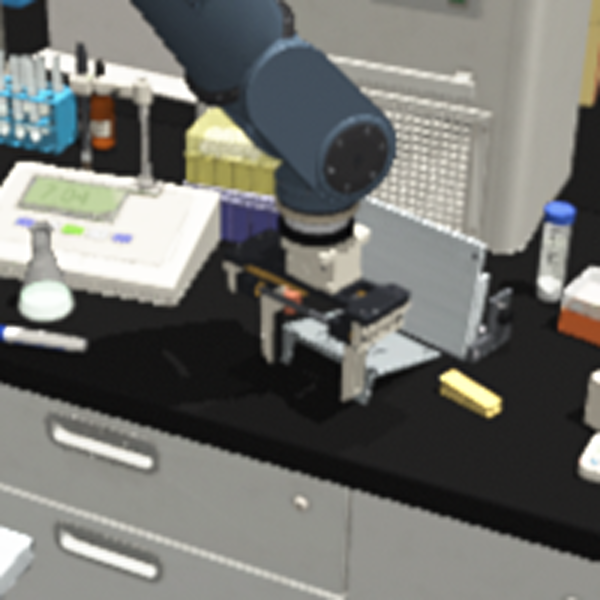

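View pics/e_wrist.png

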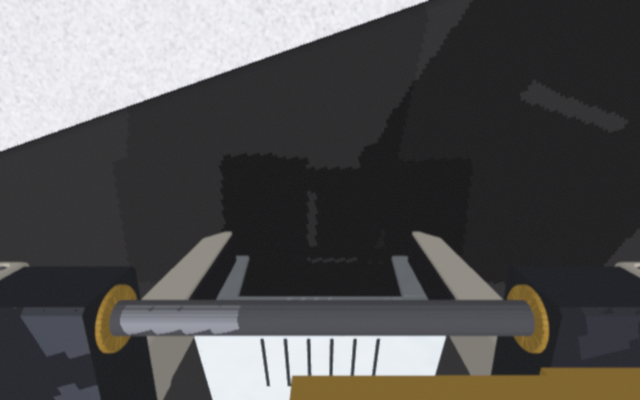

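```bash
python3 -m jog '1 0 0 0.003 0;1 0 0 0.003 0;1 0 0 0.002 0;1 0 0 0 0';python3 -m jog '1 0 0 0.002 0;1 0 0 0 0';python3 -m jog '1 0 0 0.002 0;1 0 0 0 0'
```

```text
t: 7.38
tool_pos: [0.4874, -0.2899, 0.024]
ee_rot: [0.246, 1.558, -0.245]
force: [-5.8, 2.3, 3.6]
opening: 0.999
t: 7.62
tool_pos: [0.4878, -0.29, 0.0238]
ee_rot: [0.247, 1.562, -0.244]
force: [-13.0, 2.9, 7.7]
opening: 0.998
t: 7.88
tool_pos: [0.4881, -0.2901, 0.0237]
ee_rot: [0.247, 1.566, -0.243]
force: [-23.0, 4.2, 16.6]
opening: 0.999
```

```bash
python3 -m jog '1 0 0 -0.025 0;1 -0.06 0 0 0;1 -0.06 0 0 0;1 -0.06 0 0 0;1 -0.06 0 0 0'; python3 -m jog '1 0 -0.01 0.035 0;0 0 0 0 0;0 0 0 0 0'; python3 look.py f_wrist cover fence_face stopper clip; python3 -c "
import cv2
im=cv2.imread('pics/f_wrist.png')[110:310,240:440];cv2.imwrite('pics/f_zoom.png',cv2.resize(im,(600,600),interpolation=2))"
```

```text
t: 8.5
tool_pos: [0.4681, -0.2837, 0.2666]
ee_rot: [0.245, 1.555, -0.246]
force: [1.3, -0.8, 0.6]
opening: 1.0
t: 8.88
tool_pos: [0.4977, -0.3036, 0.2636]
ee_rot: [0.246, 1.557, -0.245]
force: [-0.3, 0.5, -0.8]
opening: 0.833
8.875 [ 0.4977 -0.3036  0.2636] [ 0.951 -0.308] [-0.3  0.5 -0.8]
cover 0.9 [328.6 209.8] [[276, 161], [274, 186], [280, 252], [377, 251], [385, 176], [380, 160], [363, 160], [361, 171], [326, 172], [296, 171], [296, 160]]
fence_face 0.81 [329.2 274.6] [[250, 295], [267, 299], [408, 298], [389, 254], [264, 254]]
stopper 0.68 [419.8 224.4] [[412, 214], [408, 222], [413, 232], [427, 235], [432, 227], [430, 220], [421, 213]]
clip 0.65 [220.5 217.6] [[195, 211], [199, 224], [247, 224], [244, 208], [201, 206]]
```

View pics/f_zoom.png

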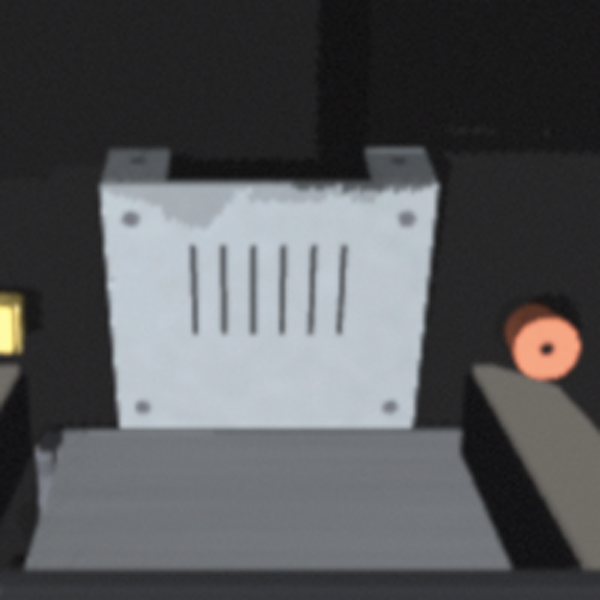

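```bash
python3 -m jog '0 0 0.011 -0.042 0;0 0.06 0 0 0;0 0.06 0 0 0;0 0.05 0 0 0;0 0 0 0 0'; python3 -m jog '0 0 0 0 0;0 0 0 0 0;0 0 0 0 0'
```

```text
t: 9.75
tool_pos: [0.4597, -0.2794, 0.0917]
ee_rot: [0.248, 1.562, -0.244]
force: [1.1, -0.4, 0.6]
opening: 0.078
t: 10.12
tool_pos: [0.4619, -0.2809, 0.0955]
ee_rot: [0.245, 1.555, -0.246]
force: [-0.8, -0.6, -0.2]
opening: 0.002
```

```bash
python3 -m jog '0 0.035 0 0 0;0 0.0355 0 0 0;0 0 0 0.015 0;0 0 0 0.012 0;0 0 0 0 0';python3 -m jog '0 0 0 0.003 0;0 0 0 0 0'; python3 -m jog '0 0 0 0.003 0;0 0 0 0 0'
```

```text
t: 10.75
tool_pos: [0.488, -0.2893, 0.0244]
ee_rot: [0.244, 1.555, -0.246]
force: [-0.4, -0.5, -0.3]
opening: 0.003
t: 11.0
tool_pos: [0.4899, -0.2898, 0.0239]
ee_rot: [0.245, 1.557, -0.246]
force: [-0.5, -0.7, 0.5]
opening: 0.006
t: 11.25
tool_pos: [0.4928, -0.2907, 0.0237]
ee_rot: [0.246, 1.557, -0.245]
force: [-0.8, 0.4, -0.4]
opening: 0.004
```

```bash
python3 -m jog '0 0 0 0.002 0;0 0 0 0 0'; python3 -m jog '0 0 0 0.002 0;0 0 0 0 0'; python3 -m jog '0 0 0 0.001 0;0 0 0 0 0'
```

```text
t: 11.5
tool_pos: [0.4932, -0.2907, 0.0234]
ee_rot: [0.246, 1.561, -0.245]
force: [-9.5, 2.2, 6.8]
opening: 0.004
t: 11.75
tool_pos: [0.4934, -0.2908, 0.0233]
ee_rot: [0.247, 1.565, -0.244]
force: [-20.0, 2.9, 13.8]
opening: 0.005
t: 12.0
tool_pos: [0.4934, -0.2907, 0.0232]
ee_rot: [0.248, 1.567, -0.243]
force: [-23.8, 4.3, 18.5]
opening: 0.007
```

```bash
python3 -m jog '0 0 0 -0.003 0;0 -0.005 0 0.001 0;0 -0.006 0 0.0025 0;0 0 0 0 0'; python3 -m jog '0 -0.006 0 0.0025 0;0 -0.006 0 0.0025 0;0 0 0 0 0'; python3 -c "
from h import *
cv2.imwrite('pics/g_scene.png',cv2.resize(capture('scene')[170:290,320:470,::-1],(750,600),interpolation=2))"
```

```text
t: 12.5
tool_pos: [0.4961, -0.2916, 0.0342]
ee_rot: [0.247, 1.562, -0.244]
force: [-10.3, 1.8, 0.6]
opening: 0.006
t: 12.88
tool_pos: [0.5006, -0.2931, 0.0463]
ee_rot: [0.247, 1.563, -0.244]
force: [-12.7, 2.4, 2.7]
opening: 0.007
```

View pics/g_scene.png

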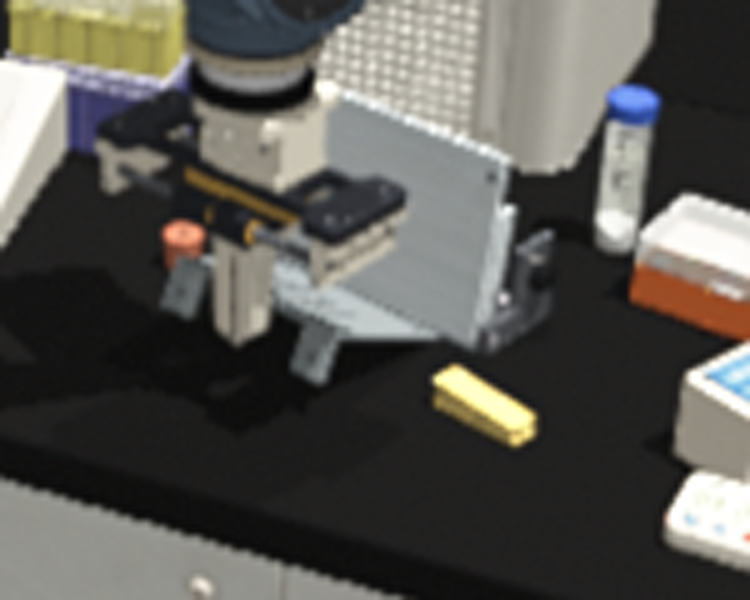

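```bash
python3 -m jog '0 -0.0055 0 0.003 0;0 -0.0055 0 0.003 0;0 -0.007 0 0.005 0;0 -0.0065 0 0.005 0;0 0 0 0 0'; python3 -m jog '0 -0.006 0 0.0055 0;0 -0.006 0 0.006 0;0 0 0 0 0'; python3 -c "
from h import *
cv2.imwrite('pics/h_scene.png',cv2.resize(capture('scene')[170:290,320:470,::-1],(750,600),interpolation=2))"
```

```text
t: 13.55
tool_pos: [0.5162, -0.2982, 0.0716]
ee_rot: [0.247, 1.562, -0.244]
force: [-15.2, 4.4, 10.1]
opening: 0.004
t: 13.92
tool_pos: [0.5287, -0.3023, 0.084]
ee_rot: [0.246, 1.558, -0.245]
force: [-6.7, 1.9, 6.4]
opening: 0.008
```

View pics/h_scene.png

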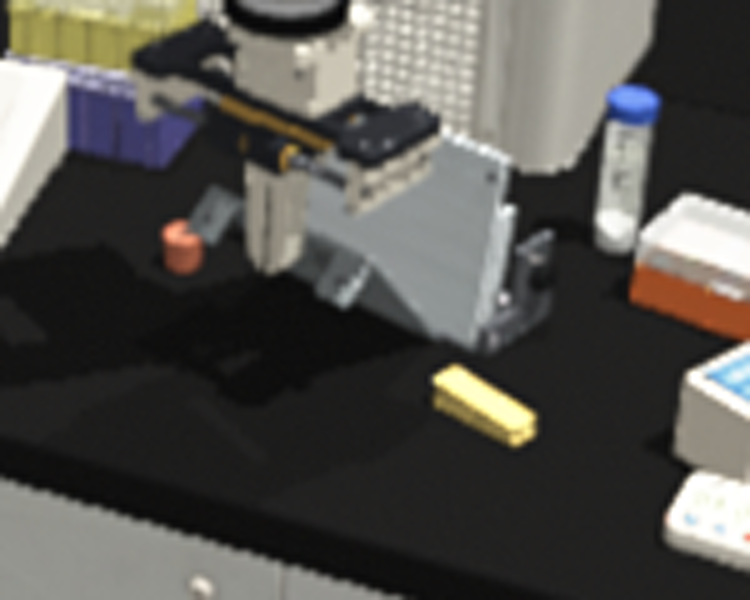

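```bash
python3 -m jog '0 -0.005 0 0.006 0;0 -0.005 0 0.007 0;0 -0.005 0 0.008 0;0 -0.004 0 0.008 0;0 0 0 0 0'; python3 -m jog '0 -0.003 0 0.007 0;0 -0.003 0 0.007 0;0 0 0 0 0'; python3 -c "
from h import *
cv2.imwrite('pics/i_scene.png',cv2.resize(capture('scene')[170:290,320:470,::-1],(750,600),interpolation=2))"
```

```text
t: 14.6
tool_pos: [0.5572, -0.3115, 0.1023]
ee_rot: [0.245, 1.556, -0.246]
force: [-1.4, 0.6, 1.0]
opening: 0.007
t: 14.98
tool_pos: [0.5704, -0.3158, 0.1083]
ee_rot: [0.245, 1.556, -0.246]
force: [-2.2, 0.4, 0.8]
opening: 0.003
```

View pics/i_scene.png

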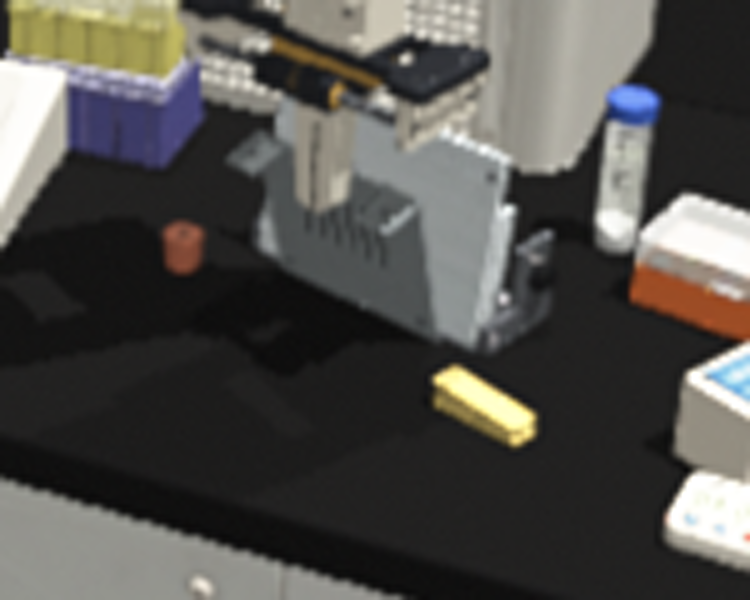

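```bash
python3 -m jog '0 -0.002 0 0.007 0;0 -0.002 0 0.007 0;0 -0.001 0 0.006 0;0 0 0 0.005 0;0 0 0 0.004 0'; python3 -m jog '0 0 0 0.004 0;0 0 0 0.003 0;0 0 0 0 0;0 0 0 0 0'; python3 -c "
from h import *
cv2.imwrite('pics/j_scene.png',cv2.resize(capture('scene')[170:290,320:470,::-1],(750,600),interpolation=2))"
```

```text
t: 15.65
tool_pos: [0.5978, -0.3246, 0.1131]
ee_rot: [0.246, 1.557, -0.245]
force: [-0.3, -0.4, 0.1]
opening: 0.004
t: 16.15
tool_pos: [0.604, -0.3266, 0.1131]
ee_rot: [0.245, 1.557, -0.245]
force: [-1.2, 0.8, 0.1]
opening: 0.005
```

View pics/j_scene.png

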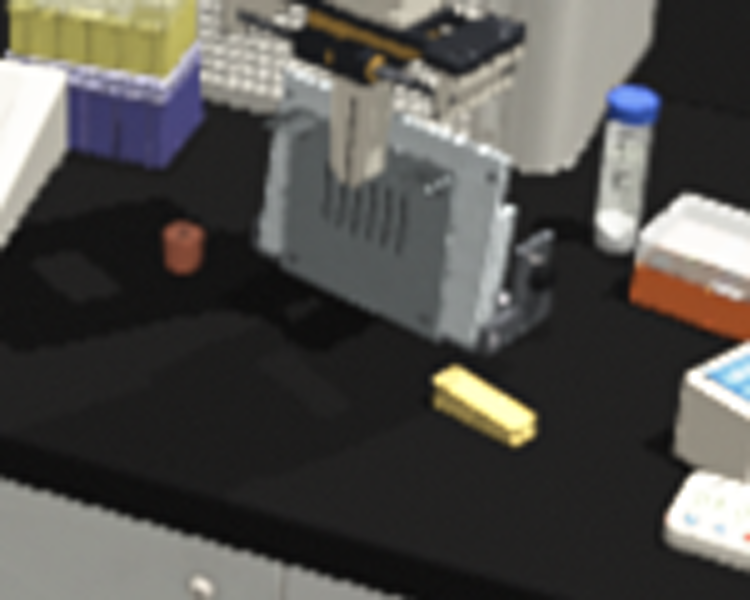

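```bash
python3 -m jog '0 0 0 0.003 0;0 0 0 0.003 0;0 0 0 0 0'; python3 -m jog '0 0 0 0.003 0;0 0 0 0.003 0;0 0 0 0 0';python3 -m jog '0 0 0 0.002 0;0 0 0 0 0';
```

```text
t: 16.58
tool_pos: [0.61, -0.3286, 0.1131]
ee_rot: [0.245, 1.557, -0.245]
force: [-0.5, -0.3, 0.2]
opening: 0.008
t: 16.95
tool_pos: [0.6132, -0.3296, 0.1129]
ee_rot: [0.247, 1.564, -0.244]
force: [-16.0, 6.0, 9.7]
opening: 0.006
t: 17.2
tool_pos: [0.6134, -0.3297, 0.1129]
ee_rot: [0.248, 1.568, -0.243]
force: [-26.7, 8.9, 15.9]
opening: 0.007
```

```bash
python3 -m jog '0 0 0 -0.006 0;0 0 0 -0.01 0;0 0 0 -0.03 0;0 0 0 -0.05 0;0 0 0 0 0'; python3 look.py k_wrist cover fence_face; python3 -c "
from h import *
cv2.imwrite('pics/k_scene.png',cv2.resize(capture('scene')[170:290,320:470,::-1],(750,600),interpolation=2))"
```

```text
t: 17.82
tool_pos: [0.5232, -0.3002, 0.1128]
ee_rot: [0.247, 1.559, -0.245]
force: [1.1, -0.1, 0.5]
opening: 0.002
17.825 [ 0.5232 -0.3002  0.1128] [ 0.951 -0.308] [ 1.1 -0.1  0.5]
cover 0.67 [320.3 357. ] [[323, 337], [317, 347], [317, 375], [326, 366]]
```

View pics/k_scene.png

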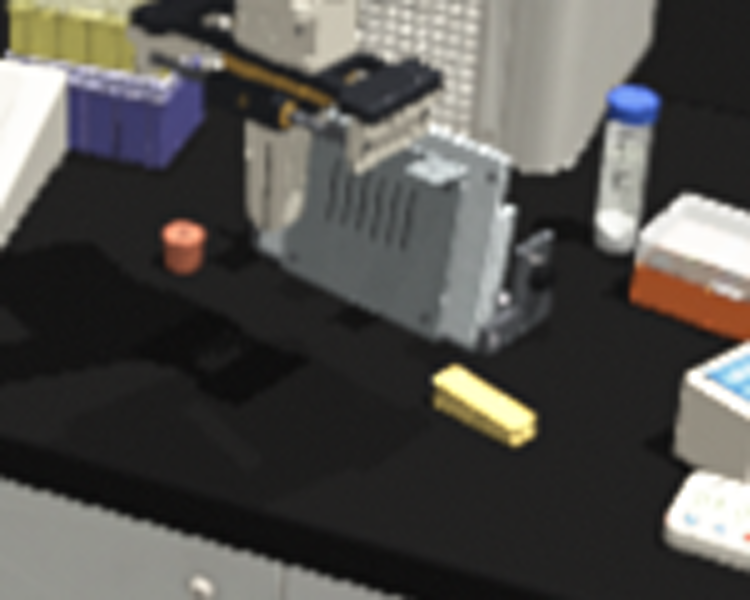

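View pics/k_wrist.png

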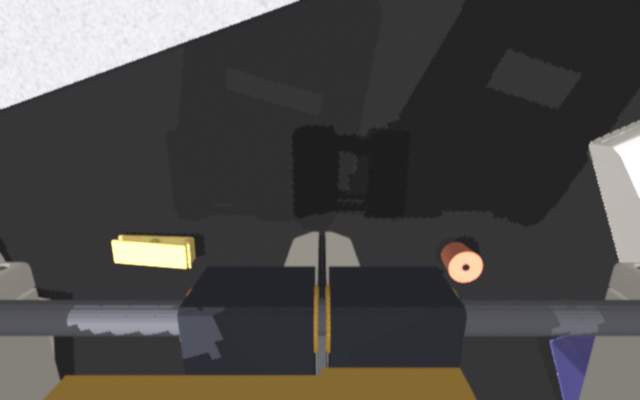

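```bash
python3 -m jog '0 0 0 -0.025 0;1 -0.05 0 0 0;1 -0.05 0 0 0;1 -0.05 0 0 0;1 0 0 0.01 0'; python3 -m jog '1 0 0 0 0;1 0 0 0 0;1 0 0 0 0';python3 look.py l_wrist cover fence_face stopper clip;  python3 -c "
import cv2
im=cv2.imread('pics/l_wrist.png')[110:310,220:420];cv2.imwrite('pics/l_zoom.png',cv2.resize(im,(600,600),interpolation=2))
from h import *
cv2.imwrite('pics/l_scene.png',cv2.resize(capture('scene')[170:290,320:470,::-1],(750,600),interpolation=2))"
```

```text
t: 18.65
tool_pos: [0.5138, -0.298, 0.2674]
ee_rot: [0.242, 1.55, -0.248]
force: [-0.1, 0.9, -0.4]
opening: 0.389
t: 19.02
tool_pos: [0.5115, -0.2967, 0.262]
ee_rot: [0.246, 1.559, -0.245]
force: [0.8, 0.4, 0.4]
opening: 0.704
19.025 [ 0.5115 -0.2967  0.262 ] [ 0.951 -0.308] [0.8 0.4 0.4]
cover 0.89 [319.4 270.8] [[386, 280], [377, 276], [368, 242], [273, 242], [262, 276], [253, 281], [252, 287], [257, 300], [384, 299]]
fence_face 0.92 [377.3 266.3] [[373, 247], [378, 278], [387, 280], [386, 297], [394, 299], [382, 262], [382, 249]]
stopper 0.68 [411.1 217.2] [[407, 205], [401, 211], [406, 226], [416, 228], [423, 223], [424, 214]]
clip 0.57 [211.8 207.7] [[186, 203], [188, 215], [225, 219], [237, 216], [235, 201], [190, 199]]
```

View pics/l_zoom.png

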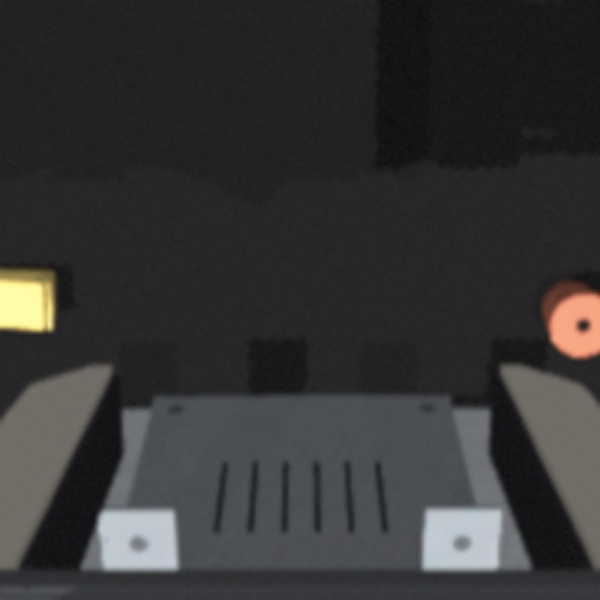

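View pics/l_scene.png

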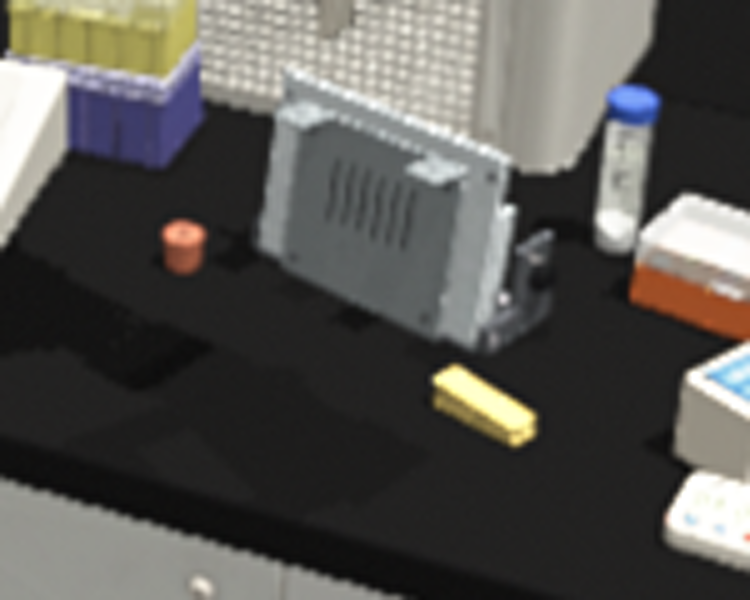

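```bash
python3 - <<'E'
from h import *
st=state();cp=campose("wrist",st)
m=np.array([.61298,-.33056,0]);n=np.array([.9517,-.3071,0]);d=np.array([.3071,.9517,0])
for uv in [(270,242.3),(370,242.3)]:
    q=onz(cp,uv,0.001)-m;print("foot",(q@n).round(4),(q@d).round(4))
for uv in [(261,245.5),(384,246)]:
    q=onz(cp,uv,0.005)-m;print("face bottom",(q@n).round(4),(q@d).round(4))
E
```

```text
foot -0.0027 -0.067
foot -0.0025 0.0658
face bottom 0.0001 -0.0784
face bottom 0.001 0.0839
```

```bash
python3 -c "
from cell import *
job_done();print(state()['t'])"
```

```text
the job is handed in; nothing more can be done
the job is handed in; nothing more can be done
```

I slid the cover on its tabs against the foot of the fence. Then, with the closed fingers between the tabs, I tipped it up on its foot edge until it leaned on the fence face. I backed the gripper clear and handed the job in shortly after t = 19 s.

**Butted position:** the wrist picture taken after the push showed the foot edge square along the foot of the fence. I checked this by eye and did not compute distances for it.

**Final position:** both ends of the foot edge measured about 3 mm in front of the foot line, assuming the edge rests on the bench. The cover's middle was within about 1 mm of the fence's middle, with the tabs at the top.

**Fence and bystanders:** the fence's top right corner sat at the same place in the scene pictures before and after, and the clip and stopper showed no shift. The rest I did not re-measure.

**Less certain:**
- The last press against the face read about 30 N in total (26.7 N along x) at roughly 100 mm height, more than I intended. I estimate about 21 N at the top edge, under the 25 N limit, and saw no shift.
- I judged the cover's flatness against the face from the pictures only, with no measured angle.

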